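# Nip a glued box in the ratchet bench clamp, two clicks past the take-up

### The arm

A 7-joint arm with a two-finger parallel gripper is mounted at the origin on the work surface. World frame = base frame: x ahead of the robot, y to its left, z up, the work surface at z = 0. Lengths are in mm, angles in rad, forces in N, time in s.
With the tool pointing down it reaches from about 425 to 875 mm from the base axis. Payload 8.4 kg.
Tool frame: the origin (TCP) lies between the finger pads; the fingertips stand 14 mm ahead of it and the grasp point (between the pads) lies 5 mm behind it; z points along the fingers, x is the direction in which the jaws open and shut, and the axes are right-handed (so a half turn about z gives the same grasp; the last joint's range is limited). The gripper opens to 87 mm and grips with 3 to 60 N. Pads are 19 mm wide; open, the fingers measure 117 mm over their backs; the gripper's body (75 mm by 190 mm) begins 51 mm behind the grasp point.
Start: joints at [-1.215, 0.333, 0.04, 1.465, -0.013, 1.343, -0.059], TCP at [285.531, 583.898, 236.546] pointing down, gripper open.
Joint ranges: [-2.58, 2.58], [-0.38, 2.09], [-1.3, 1.39], [0.25, 2.4], [-1.5, 4.64], [0.08, 2.09], [-2.65, 2.65]. Speed limits (rad/s): [2.22, 2.22, 2.79, 2.79, 3.14, 3.14, 3.14].

### API

Orientations are given as a rotation vector (axis times angle).
In Python, from bench import robot gives the robot as it stands. Calls block until the motion is done:
- robot.goto(position, orientation): joint-space move of the TCP to a pose.
- robot.move_l(position, rot=None, rate=150, stop_force=None): straight line of the TCP; rot=None keeps the orientation; rate is the mean speed in mm/s. With stop_force (N) it stops when the force on the tool has changed by that much, and returns True; else False.
- robot.goto_joints(angles): joint-space move.
- robot.command_gripper(opening): finger opening in mm; the grip force is fixed at half the most; returns when the fingers have stopped.
- robot.hold(seconds).
- robot.inverse_kinematics(position, orientation): joint angles nearest the present ones, or None.
- robot.observe(): the state.
- robot.get_image(name): name is "scene" or "side" or "wrist"; returns the picture (480x640x3 uint8, red, green, blue); there is no depth.
- robot.calibration(name): a dict with "fx", "fy", "cx", "cy" (pixels), "D" ([k1, k2, p1, p2, k3] as OpenCV has them; the pictures are not rectified), "rvec" (rotation vector, rad) and "tvec" (3), from world to camera coordinates, as OpenCV has them. Camera axes: x right, y down, z forward; pixel columns grow to the right and rows downward; lengths in mm; the calibration is good to about 2 mm. A picture is of the moment at which its call begins: read the wrist's pose just before it. calibration takes no time and is no camera call; for the wrist camera it gives the pose at the moment of the call.
A pose or a line that the arm cannot do raises robot.Unreachable and nothing moves.
- robot.job_done(): hands the job in, once; it reports no verdict.
Trained networks look in the newest picture that a camera, given by its name, has taken for a name from the list of things; names that differ only in an ending like _2 or _b are one class to them, and where a whole thing is asked for, a point or a joint stands for the part that bears it (a point fixed in the world has none). Each returns a list of dicts, best first, with "score" (0 to 1); they miss things now and then, are a little off and sometimes report something else, mostly with a low value. They report only what shows in the picture. A call takes as long as a camera call. They do not tell look-alikes from the thing itself.
- robot.regions_of(camera, query): "region" (480x640 bool, what is visible of it) and "pixel" ([column, row] in pixels, amid what is visible of it).
The state is a dict: "t": time; "joint_positions": joint angles; "joint_velocities": joint speeds; "effort": joint torques, N m; "ee_pos": TCP position; "ee_rot": TCP orientation; "contact_force": force on the tool from outside, world axes, zero at the start; "wrist_torque": the same for the moment, N m; "width": finger opening in mm.
Only numpy, scipy, OpenCV 4.12 (cv2) and the standard library are available. Lean on these libraries where they do the work, as an engineer would, in place of code of your own. Each camera call takes 0.05 s, during which the arm holds its last target. There are 200 camera calls.

### The job

Stand the little glued pine box on the bed of the ratchet clamp, centred and square with one end flat against the stop, and wind the orange bar knob clockwise until the sprung jaw has closed up on the box and just begins to press it against the stop. From there give it two clicks more and let go, so that the pawl holds the wheel in that second tooth. Handle it gently, since a good deal more than that squeeze starts the fresh glue joints, and leave the other things on the bench where they are.

Things in the scene. Friction and masses are not known exactly. Their poses are not given: they have to be found in the camera images.
- clamp: ratchet bench clamp fixed on the bench: grey and wood base 300 x 100 mm, flat bed 18 mm above the bench; blue gear housing with ratchet wheel and orange bar knob at one end, sprung blue jaw with cork face in the middle, stop at the other end. Origin: centre of the base at bench level; x runs along the clamp from knob to stop, z up. Spindle of the knob at x = -95 mm, y = 0
- bed_mid (a point): point on top of the bed, on the clamp's middle line, about midway between jaw and stop; axes as the clamp's. The jaw (64 mm wide, 4 to 38 mm above the bed) slides along x, 2.36 mm per click; its place is not reported but leaves the box 4 mm or more of play. Its face is sprung: once the box is seated the squeeze grows about 4.6 N per mm, 11 N per click. The bed's y sides are free
- stop: the blue stop with cork face, 64 mm wide and 38 mm tall, bolted on the bed at a place along the clamp that differs by 10 mm. Origin: middle of the lower edge of its cork face, at bed level; x axis as the clamp's, so the box belongs on its -x side with its end on the face (box centre 45 mm from it)
- box_mid (a point): centre (half-way up) of the little open-topped pine box, 90 mm long (its x axis), 56 mm wide (y), 45 mm tall, walls 7 mm, 0.12 to 0.24 kg; it lies loose on the bench, open side up. Either end may go to the stop. It is held well across its 56 mm width
- box: the same little pine box; origin: centre of its underside
- knob_grip (a point): middle of the knob's upright orange bar, on the spindle, 83 mm above the bench. The bar is 54 mm long (this point's x axis lies along it), 13 mm thick (y) and reaches from 14 mm below to 9 mm above this point; the ratchet wheel below, 68 mm across, has its top 30 mm lower, its collar and the pawl 27 mm lower. Pinch the bar across its thickness
- knob (a joint): angle of knob and wheel, rad, growing clockwise from above (winding up). 24 teeth: the pawl clicks in and holds at whole multiples of 0.2618; wind 0.04 beyond to be sure. It does not turn back; the bar may be let go and retaken. Running free it takes under 0.06 N m, steady up to 0.7 of each tooth, then the pawl tips over the crest and draws it on. Each click past take-up adds about 0.1 N m
- pawl (a joint): lift of the brass sprung pawl on the wheel's side, rad: 0 in the bottom of a tooth, about 0.11 on a crest
- glue: bystander: yellow glue bottle, 56 mm across, 150 mm tall; origin in its foot
- offcut: bystander: wooden offcut 75 x 45 x 20 mm
- pencil: bystander: yellow pencil 150 mm long
- mallet: bystander: mallet with black rubber head and wooden handle, 290 mm long, 64 mm tall
- tape: bystander: yellow tape measure 70 x 35 x 64 mm
- chisel: bystander: hand tool with wooden handle, 220 mm long
- scrap_box: bystander: larger wooden box 180 x 130 x 60 mm, not the one to clamp
- phone: bystander: black phone 150 x 75 x 8 mm
Mind the look-alikes: they are no part of the job. Leave any red look-alike of the box alone.

How it is judged:
By the outcome, as a careful person would: the job done as asked, in the order asked, and still so for the second after the job is handed in, with the robot touching nothing.
It also fails if it takes over 72 s, if anything falls off the work surface, if the arm or the gripper's body presses on something with over 40 N, if the wrist force passes 120 N, or if a joint passes its speed limit or range.

## Working session

There is one attempt and no reset: what is moved stays moved. The work goes in short steps, each a Python script; the robot and the scene stay as the last script left them, time stands still between calls to the robot, and variables do not carry over. Pictures are saved under pics/ and viewed, about 8 in all and at most 12, crops included, and the job is handed in when it is done.

```bash
ls; mkdir -p pics
cat > h.py <<'E'
import numpy as np, cv2
from scipy.spatial.transform import Rotation as R
from bench import robot
def save(img,name): cv2.imwrite('pics/'+name,cv2.cvtColor(img,cv2.COLOR_RGB2BGR))
def cal(name):
    c=robot.calibration(name); K=np.array([[c['fx'],0,c['cx']],[0,c['fy'],c['cy']],[0,0,1.]])
    return K,np.array(c['D'],float),np.array(c['rvec'],float),np.array(c['tvec'],float)
def p2w(px,z,c):
    K,D,rv,tv=c; px=np.array(px,float).reshape(-1,1,2)
    n=cv2.undistortPoints(px,K,D).reshape(-1,2); Rm=cv2.Rodrigues(rv)[0]
    d=np.c_[n,np.ones(len(n))]@Rm; o=-Rm.T@tv
    s=(z-o[2])/d[:,2]; return o+s[:,None]*d
def w2p(P,c):
    K,D,rv,tv=c; return cv2.projectPoints(np.array(P,float).reshape(-1,1,3),rv,tv,K,D)[0].reshape(-1,2)
def down(a):  # tool down, tool x axis at world angle a
    x=np.array([np.cos(a),np.sin(a),0]); z=np.array([0,0,-1.]); y=np.cross(z,x)
    return R.from_matrix(np.c_[x,y,z]).as_rotvec()
E
python3 - <<'E'
from h import *
for n in ("scene","side","wrist"):
    im=robot.get_image(n); save(im,n+'1.png')
    c=cal(n); Rm=cv2.Rodrigues(c[2])[0]; print(n,(-Rm.T@c[3]).round(),c[0][0,0].round(), Rm[2].round(2))
    for q in ("clamp","box","stop","knob","glue","scrap_box"):
        for d in robot.regions_of(n,q)[:3]:
            print(' ',q,round(d['score'],2),np.round(d['pixel']),int(d['region'].sum()))
print(robot.observe())
E
```

```text
pics
scene [1274.  -85.  557.] 475.0 [-0.81  0.23 -0.53]
  clamp 0.81 [198. 295.] 6860
  box 0.71 [338. 209.] 861
  box 0.7 [398. 269.] 1746
  stop 0.71 [276. 274.] 554
  knob 0.69 [162. 285.] 1095
  glue 0.93 [423. 323.] 2566
  scrap_box 0.87 [501. 267.] 5868
side [ -53. -571.  779.] 489.0 [ 0.5   0.61 -0.62]
  clamp 0.64 [403. 304.] 5108
  box 0.61 [214. 267.] 1186
  box 0.6 [303. 222.] 793
  box 0.26 [430. 302.] 804
  stop 0.69 [354. 274.] 395
  stop 0.61 [194. 220.] 399
  knob 0.69 [430. 305.] 779
  glue 0.64 [369. 188.] 854
  glue 0.3 [278. 179.] 2547
  scrap_box 0.62 [278. 178.] 2721
wrist [221. 615. 385.] 405.0 [ 0.24 -0.12 -0.96]
{'t': 1.05, 'joint_positions': array([-1.21515278,  0.33321135,  0.03990555,  1.46539409, -0.01341113,
        1.34328397, -0.05850444]), 'joint_velocities': array([-0.00071218, -0.00042887, -0.0019277 , -0.00116294,  0.00156055,
       -0.00038257, -0.0004623 ]), 'effort': array([ 9.72633643e-05, -6.56134844e+01,  1.33293193e+00, -4.04068387e+01,
       -6.00522012e-02,  3.50383425e-02,  4.57890110e-05]), 'ee_pos': array([285.56103236, 583.89196204, 236.54151838]), 'ee_rot': array([ 2.66513350e+00,  1.66332155e+00, -5.44057072e-05]), 'contact_force': array([ 0.31153064, -0.54887803,  1.09214564]), 'wrist_torque': array([-0.0407625 ,  0.0065165 , -0.01619668]), 'width': 86.7489653392959}
```

View pics/scene1.png

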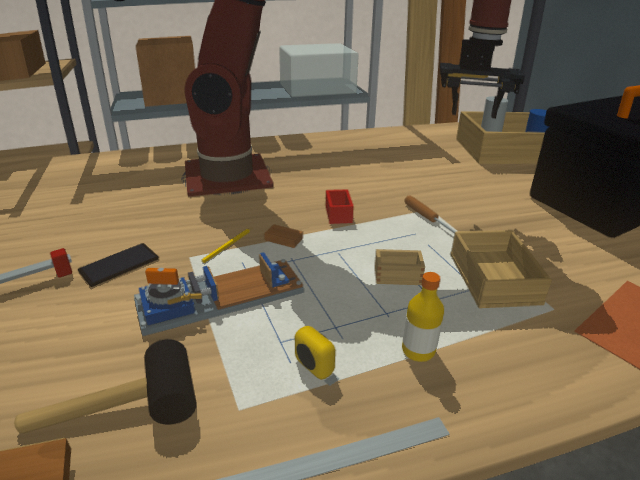

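View pics/side1.png

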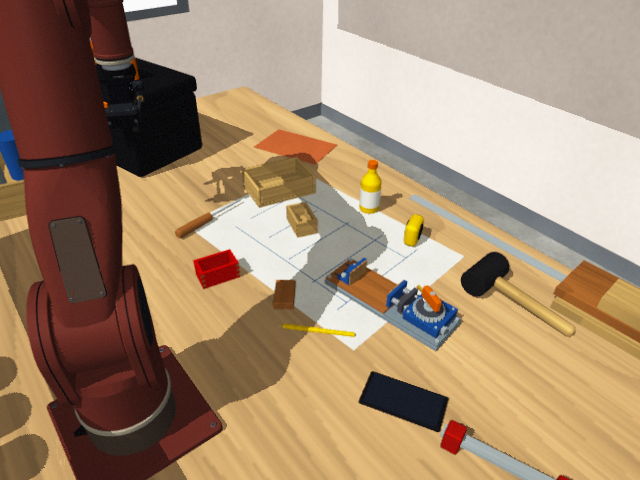

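Scene: the pine box is at (398,269). The look-alikes are the red box (338,209), the scrap box (501,267) and the background tray (495,140). The clamp's knob is at (162,280) and its stop at (272,272). I choose the pine box; next come rough positions and a close wrist look.

Run:
```python
from h import *
S=cal('scene'); D=cal('side')
print('box',p2w([398,269],22,S).round(),p2w([303,219],30,D).round())
print('knob',p2w([162,276],83,S).round(),p2w([430,297],83,D).round())
print('stop',p2w([266,270],37,S).round(),p2w([350,270],37,D).round())
b=p2w([398,269],22,S)[0]
# view of box from wrist: camera looks ~ along tilted dir; offset of camera axis point from TCP
c=cal('wrist'); g=p2w([320,240],30,c)[0]; print('axis hits',g.round(), 'ee',robot.observe()['ee_pos'].round())
for a in (0,np.pi/2,-np.pi/2):
    print(a,robot.inverse_kinematics([b[0],b[1],250],down(a)))
```

```text
box [[586. 273.  22.]] [[575. 268.  30.]]
knob [[ 585. -164.   83.]] [[ 571. -164.   83.]]
stop [[546.  20.  37.]] [[534.  35.  37.]]
axis hits [306. 569.  30.] ee [286. 584. 237.]
0 [-0.82721313  0.33345866  0.41920836  1.47171339 -0.13651517  1.36532024
 -0.40064968]
1.5707963267948966 [-0.68113553  0.32184136  0.22739315  1.4635976  -0.07291976  1.36443247
  1.1207145 ]
-1.5707963267948966 [-0.95184894  0.35357946  0.58833915  1.4782576  -0.19741351  1.36931933
 -1.92340598]
```

Run:
```python
from h import *
robot.goto([580,271,260],down(0)); 
im=robot.get_image('wrist'); c=cal('wrist'); save(im,'wbox.png'); np.savez('wbox.npz',*c)
for q in ('box',):
    for d in robot.regions_of('wrist',q)[:3]:
        r=d['region']; print(q,round(d['score'],2),np.round(d['pixel']),r.sum()); np.save('boxmask.npy',r) if d is not None else 0
robot.goto([550,-60,330],down(0))
im2=robot.get_image('wrist'); c=cal('wrist'); save(im2,'wclamp.png'); np.savez('wclamp.npz',*c)
for q in ('clamp','stop','knob','bed_mid','pawl'):
    for d in robot.regions_of('wrist',q)[:2]: print(q,round(d['score'],2),np.round(d['pixel']),d['region'].sum())
print(robot.observe()['t'],robot.observe()['ee_pos'])
```

```text
box 0.88 [324. 207.] 6101
box 0.62 [ 56. 244.] 7116
stop 0.9 [315. 112.] 2161
knob 0.76 [347. 291.] 2458
bed_mid 0.64 [334. 203.] 19539
pawl 0.88 [375. 267.] 335
4.3167 [550.17318346 -59.27155462 329.7549353 ]
```

View pics/wbox.png

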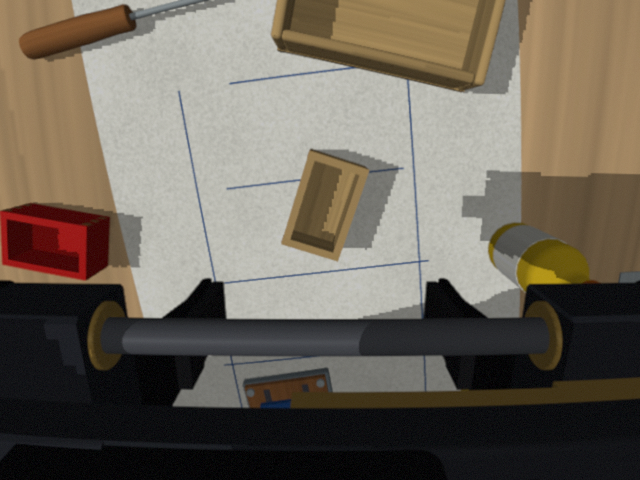

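View pics/wclamp.png

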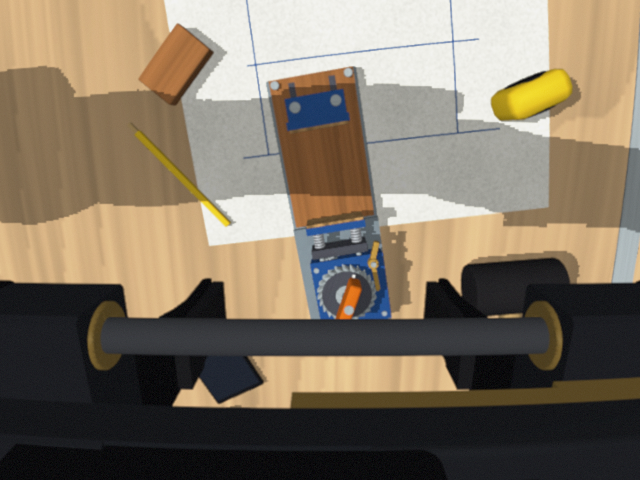

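Wrist views: the pine box is centred at (325,205), its rim corners clear. The clamp is well seen too: stop at (317,108), jaw at (338,228), knob at (347,298). Next, one enlarged crop of both for corner pixels.

Run:
```python
import cv2,numpy as np
a=cv2.imread('pics/wclamp.png')[60:330,255:405]; a=cv2.resize(a,(333,600),interpolation=cv2.INTER_CUBIC)
b=cv2.imread('pics/wbox.png')[140:270,270:380]; b=cv2.resize(b,(440,520),interpolation=cv2.INTER_CUBIC)
o=np.zeros((600,780,3),np.uint8); o[:,:333]=a; o[:520,340:780]=b
cv2.imwrite('pics/crop1.png',o)
```

```text
(no output)
```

View pics/crop1.png

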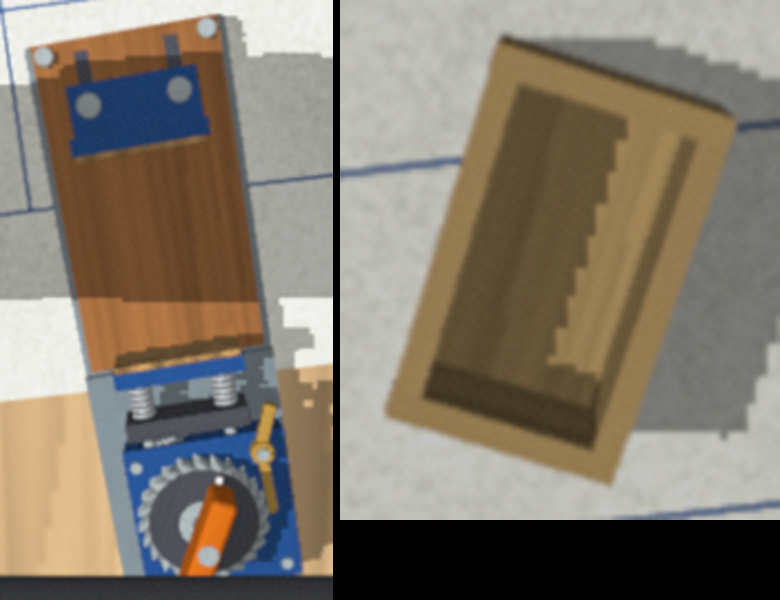

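Run:
```python
from h import *
def ld(n):
    z=np.load(n); return [z[k] for k in z.files]
B=ld('wbox.npz'); C=ld('wclamp.npz')
p=p2w([(310.75,149.5),(368.75,170),(338,261.25),(281.75,243.25)],45,B)
print(p.round(1)); e=np.roll(p,-1,0)-p; print(np.linalg.norm(e,axis=1).round(1), 'ctr',p.mean(0).round(1), np.arctan2(e[:,1],e[:,0]).round(3))
def cc(u,v): return (255+u/2.22,60+v/2.2222)
def q(name,pts,z):
    w=p2w([cc(*k) for k in pts],z,C); d=w[-1]-w[0]; print(name,w.round(1)[:,:2].tolist(),'len',np.linalg.norm(d).round(1),'ang',np.arctan2(d[1],d[0]).round(3),'mid',w[[0,-1]].mean(0).round(1))
q('stop edge',[(72,158),(208,136)],56)
q('bed far',[(30,47),(222,15)],18)
q('bed left',[(90,372),(30,50)],18)
q('bed right',[(265,345),(222,15)],18)
q('jaw cork edge top',[(117,368),(243,350)],56)
q('wheel x',[(137,525),(270,525)],53)
q('wheel y',[(203,455),(203,595)],53)
Rm=cv2.Rodrigues(C[2])[0]; print('cam',(-Rm.T@C[3]).round(1))
```

```text
[[567.3 328.8  45. ]
 [618.8 311.1  45. ]
 [592.4 225.6  45. ]
 [539.8 243.1  45. ]]
[54.5 89.4 55.5 90. ] ctr [579.6 277.2  45. ] [-0.331 -1.871  2.821  1.26 ]
stop edge [[513.3, 13.3], [575.1, 23.1]] len 62.6 ang 0.157 mid [544.2  18.2  56. ]
bed far [[490.4, 66.0], [583.3, 80.8]] len 94.0 ang 0.158 mid [536.9  73.4  18. ]
bed left [[517.2, -96.1], [490.4, 64.6]] len 162.9 ang 1.736 mid [503.8 -15.7  18. ]
bed right [[608.9, -81.4], [583.3, 80.8]] len 164.2 ang 1.727 mid [ 5.961e+02 -3.000e-01  1.800e+01]
jaw cork edge top [[533.0, -85.0], [593.5, -76.0]] len 61.2 ang 0.147 mid [563.3 -80.5  56. ]
wheel x [[542.4, -167.8], [610.3, -167.7]] len 67.9 ang 0.0 mid [ 576.3 -167.7   53. ]
wheel y [[575.4, -130.1], [576.7, -207.3]] len 77.3 ang -1.553 mid [ 576.1 -168.7   53. ]
cam [550.5  14.1 477.5]
```

Run:
```python
from h import *
S=cal('scene'); print('glue foot front',p2w([(405,352),(421,361),(438,354)],0,S).round(), 'cap',p2w([431,276],148,S).round())
robot.goto([579.6,277.2,160],down(-0.309)); robot.command_gripper(87)
robot.move_l([579.6,277.2,60],rate=150)
f0=robot.observe()['contact_force']
hit=robot.move_l([579.6,277.2,24],rate=60,stop_force=8); print(hit,robot.observe()['contact_force']-f0)
```

```text
glue foot front [[778. 205.   0.]
 [803. 222.   0.]
 [797. 256.   0.]] cap [[777. 229. 148.]]
False [-0.04041129  0.41979179 -0.34087376]
```

Run:
```python
from h import *
robot.command_gripper(40); o=robot.observe(); print(o['width'],o['ee_pos'],o['contact_force'],o['t'])
if 50<o['width']<60:
    robot.move_l([579.6,277.2,130],rate=150); robot.hold(.2); o=robot.observe(); print(o['width'],o['contact_force'])
    c=1.730; u=np.array([np.cos(c),np.sin(c),0]); tgt=np.array([544.2,18.2,0])-51*u
    robot.goto(tgt+[0,0,130],down(c-np.pi/2))
    robot.move_l(tgt+[0,0,75],rate=150)
    im=robot.get_image('wrist'); save(im,'wplace.png'); np.savez('wplace.npz',*cal('wrist')); print(robot.observe()['t'],tgt)
    for d in robot.regions_of('wrist','stop')[:2]: print(d['score'],d['pixel'])
```

```text
55.69394330393331 [579.56017884 277.26985267  24.1143022 ] [-0.54744313  0.13956229  1.52490794] 8.1583
55.49540615566143 [-0.62628798 -0.6793611  -1.89609582]
10.9667 [552.28513203 -32.15504582   0.        ]
0.62 [320.8, 147.6]
```

View pics/wplace.png

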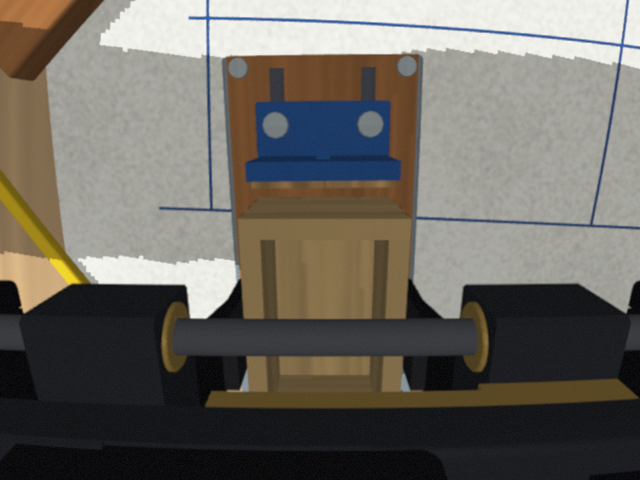

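Run:
```python
from h import *
z=np.load('wplace.npz'); C=[z[k] for k in z.files]
c=1.730; u=np.array([np.cos(c),np.sin(c)]); n=np.array([-u[1],u[0]]); t=np.array([552.285,-32.155])
for nm,pts,h in (('stop',[(247,180),(400,179)],56),('stoptopback',[(247,162),(400,160)],56),('boxtop',[(239,219),(411,217)],96),('bedfar',[(224,58),(421,57)],18),('bedside',[(233,258),(416,258)],18)):
    w=p2w(pts,h,C)[:,:2]-t; print(nm,'along',(w@u).round(1),'lat',(w@n).round(1),'len',np.linalg.norm(w[1]-w[0]).round(1),'mid lat',(w@n).mean().round(2))
```

```text
stop along [52.2 52.6] lat [ 31.  -32.5] len 63.5 mid lat -0.79
stoptopback along [59.6 60.4] lat [ 30.6 -32.2] len 62.8 mid lat -0.79
boxtop along [44.4 45. ] lat [ 26.6 -29.1] len 55.7 mid lat -1.26
bedfar along [106.4 106.8] lat [ 46.8 -47.5] len 94.3 mid lat -0.37
bedside along [6.1 5.9] lat [ 47.8 -50.4] len 98.1 mid lat -1.3
```

Run:
```python
from h import *
c=1.730; u=np.array([np.cos(c),np.sin(c),0]); n=np.array([-u[1],u[0],0]); t=np.array([552.285,-32.155,0])+3*u
def F(): robot.hold(.15); return robot.observe()['contact_force']
robot.move_l(t+[0,0,75]); robot.move_l(t+[0,0,47],rate=80); f0=F()
h=robot.move_l(t+[0,0,40],rate=10,stop_force=4); o=robot.observe(); print('down',h,o['ee_pos'],F()-f0)
p=o['ee_pos'].copy(); p[2]+=0.3; robot.move_l(p,rate=20); f1=F()
h=robot.move_l(p+12*u,rate=10,stop_force=5); o=robot.observe(); f=F()-f1
print('push',h,((o['ee_pos']-p)@u).round(2),o['ee_pos'],'fu',f@u,'fn',f@n,f,o['t'],o['width'])
```

```text
down True [551.79256921 -29.15963421  42.01417028] [-0.62637026  0.01789033  6.39402521]
push True 1.44 [551.27109087 -27.78562825  42.05522717] fu -0.2220273306936546 fn -1.0472952904086357 [ 1.06924946 -0.05318972  6.65751718] 13.4917 55.433175405850115
```

Run:
```python
from h import *
c=1.730; u=np.array([np.cos(c),np.sin(c),0]); n=np.array([-u[1],u[0],0])
def F(): robot.hold(.2); return robot.observe()['contact_force']
p=robot.observe()['ee_pos'].copy(); p[2]=43.2; robot.move_l(p,rate=20); f1=F(); print('f1',f1,robot.observe()['ee_pos'])
h=robot.move_l(p+12*u,rate=8,stop_force=5); o=robot.observe(); f=F()-f1
print('push',h,((o['ee_pos']-p)@u).round(2),o['ee_pos'],'fu',f@u,'fn',f@n,f,o['t'],o['width'])
```

```text
f1 [ 0.05387378  0.24076285 -1.13630607] [550.92619651 -27.84796334  42.90182131]
push True -0.03 [550.48094246 -27.95088667  42.58452938] fu -0.3244355973954121 fn 0.12645663079772584 [-0.07342402 -0.34038016  1.16397337] 14.5417 55.67590765488699
```

Run:
```python
from h import *
c=1.730; u=np.array([np.cos(c),np.sin(c),0]); n=np.array([-u[1],u[0],0]); t=np.array([552.285,-32.155,43.3])+0.4*n
rot=down(c-np.pi/2)
def F(): robot.hold(.1); return np.mean([robot.observe()['contact_force'] for _ in range(3)],0)
robot.move_l(t+4*u,rot,rate=20); f1=F()
for s in np.arange(5,14,.75):
    robot.move_l(t+s*u,rot,rate=10); f=F()-f1; o=robot.observe(); q=o['ee_pos']-t
    print(s,'at',(q@u).round(2),(q@n).round(2),o['ee_pos'][2].round(2),'f u,n,z',(f@u).round(2),(f@n).round(2),f[2].round(2))
    if f@u<-4: break
print(o['t'])
```

```text
5.0 at 4.54 0.07 43.29 f u,n,z -1.95 0.53 0.15
5.75 at 4.53 0.09 43.33 f u,n,z -6.07 1.56 -0.08
15.7917
```

Run:
```python
from h import *
c=1.730; u=np.array([np.cos(c),np.sin(c),0]); n=np.array([-u[1],u[0],0]); t=np.array([552.285,-32.155,43.3])+0.4*n
rot=down(c-np.pi/2)
robot.move_l(t+5.2*u-[0,0,1.2],rot,rate=20); robot.hold(.2); o=robot.observe(); print(o['ee_pos'],o['contact_force'])
robot.command_gripper(80); p=t+4.6*u; p[2]=42
p[2]=150; robot.move_l(p,rot,rate=150)
robot.goto([565,-100,285],down(c-np.pi/2))
im=robot.get_image('wrist'); save(im,'wfin.png'); np.savez('wfin.npz',*cal('wrist')); print(robot.observe()['t'])
for q in ('knob','pawl','box'):
    for d in robot.regions_of('wrist',q)[:2]: print(q,d['score'],d['pixel'])
```

```text
[551.25674514 -27.69779479  42.17243053] [ 1.34233457 -4.50073017 -2.38263899]
18.5583
knob 0.63 [322.5, 274.1]
knob 0.3 [321.4, 128.1]
pawl 0.94 [363.5, 242.6]
pawl 0.71 [155.4, 111.8]
box 0.93 [321.8, 127.8]
```

View pics/wfin.png

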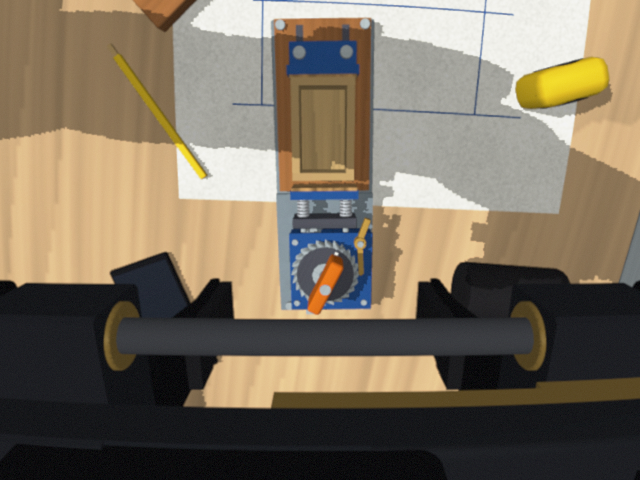

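Run:
```python
from h import *
z=np.load('wfin.npz'); C=[z[k] for k in z.files]
im=cv2.imread('pics/wfin.png'); cr=im[225:320,280:380]
hsv=cv2.cvtColor(im,cv2.COLOR_BGR2HSV); m=((hsv[...,0]<16)&(hsv[...,0]>5)&(hsv[...,1]>200)&(hsv[...,2]>150)); m[:230]=0;m[325:]=0;m[:,:290]=0;m[:,370:]=0
ys,xs=np.nonzero(m); print(len(xs),xs.min(),xs.max(),ys.min(),ys.max(), np.percentile(hsv[...,2][m],[5,25,50,75,95]))
w=p2w(np.c_[xs,ys],90,C)[:,:2].astype(np.float32); r=cv2.minAreaRect(w); print(r)
b=hsv[...,2]>215
ys,xs=np.nonzero(m&b); w=p2w(np.c_[xs,ys],92,C)[:,:2].astype(np.float32); r=cv2.minAreaRect(w); print('bright',len(xs),r); 
v=w-w.mean(0); e=np.linalg.eigh(v.T@v)[1][:,1]; print('pca',np.arctan2(e[1],e[0]))
c=1.730; u=np.array([np.cos(c),np.sin(c)]); n=np.array([-u[1],u[0]])
for nm,pts,h in (('boxrear',[(290,181),(357,181)],63),('jaw cork near/top',[(291,191),(357,191)],56),('boxfront',[(290,75),(357,75)],63)):
    w=p2w(pts,h,C)[:,:2]; print(nm,w.round(1).tolist(),(w@u).round(1))
print('sp',np.array([576,-168])@u)
cv2.imwrite('pics/knobcrop.png',cv2.resize(im[170:320,270:380],None,fx=4,fy=4,interpolation=cv2.INTER_CUBIC))
```

```text
699 309 342 257 313 [162. 190. 224. 230. 233.]
((574.3515014648438, -162.8205108642578), (54.316890716552734, 14.545672416687012), 73.08768463134766)
bright 444 ((574.3750610351562, -164.2295379638672), (49.662349700927734, 9.84592342376709), 72.86937713623047)
pca 1.2767705
boxrear [[529.4, -77.4], [589.5, -67.7]] [-160.3 -160.3]
jaw cork near/top [[531.1, -87.4], [591.9, -77.7]] [-170.5 -170.5]
boxfront [[516.5, 13.3], [573.5, 22.4]] [-68.8 -68.8]
sp -257.1898774407783
```

View pics/knobcrop.png

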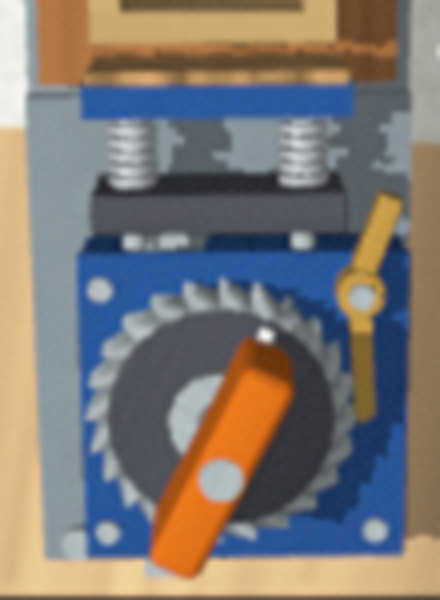

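```bash
cat > k.py <<'E'
from h import *
import json,os
A0=1.275-np.pi/2; TOOTH=.2618; Z=76.
def meas(n=4):
    L=[]
    for _ in range(n):
        robot.hold(.03); o=robot.observe(); L.append(np.r_[o['contact_force'],o['wrist_torque'],o['ee_pos']])
    return np.mean(L,0)
def yaw(): 
    x=R.from_rotvec(robot.observe()['ee_rot']).as_matrix()[:,0]; return np.arctan2(x[1],x[0])
E
python3 - <<'E'
from k import *
z=np.load('wfin.npz'); C=[z[k] for k in z.files]; d=p2w([325.5,290],92,C)[0]; print('disc',d.round(1))
sp=np.array([575.2,-166.5,Z])
for a0 in (A0,A0+np.pi):
    q=robot.inverse_kinematics(sp,down(a0)); q2=robot.inverse_kinematics(sp,down(a0-1.7)); print(a0,None if q is None else q.round(2),None if q2 is None else q2.round(2))
E
```

```text
disc [ 576.2 -165.5   92. ]
-0.29579632679489665 [-0.29  0.42  0.62  1.8  -0.28  1.02  0.14] [-0.44  0.47  0.83  1.8  -0.4   1.04 -1.46]
2.8457963267948965 [ 1.03  0.63 -1.1   1.73  0.6   1.17  2.61] [-0.19  0.39  0.48  1.79 -0.21  1.01  1.52]
```

Run:
```python
from k import *
sp=np.array([575.6,-166.8,Z])
robot.goto(sp+[0,0,60],down(A0)); robot.command_gripper(45)
robot.move_l(sp+[0,0,20],rate=120); 
h=robot.move_l(sp,rate=50,stop_force=10); b=meas(); print('down',h,b.round(2))
if not h:
    robot.command_gripper(5); m=meas()-b; o=robot.observe(); print('w',o['width'],'F',m[:6].round(2),'yaw',yaw(),'ee',o['ee_pos'])
    p=sp.copy()
    for i in range(4):
        p[:2]+=np.clip(m[:2]/12,-1.5,1.5); robot.move_l(p,down(A0),rate=30); m=meas()-b; print(p.round(2),m[:6].round(2),robot.observe()['t'])
    json.dump(dict(b=b.tolist(),p=p.tolist()),open('st.json','w'))
```

```text
down False [-3.2000e-01  2.3000e-01 -1.4000e-01 -8.0000e-02  8.0000e-02  0.0000e+00
  5.7571e+02 -1.6690e+02  7.6150e+01]
w 12.638877292651575 F [-3.64  1.31  4.09  0.27  0.77  0.01] yaw -0.29587581401561985 ee [ 575.25193745 -166.69807883   76.00768145]
[ 575.3  -166.69   76.  ] [-2.77  0.78  3.28  0.21  0.7   0.01] 22.6167
[ 575.07 -166.63   76.  ] [-1.47  0.24  1.55  0.09  0.32  0.01] 23.0
[ 574.94 -166.61   76.  ] [ 1.13 -0.1   0.12 -0.03 -0.18  0.03] 23.3833
[ 575.04 -166.61   76.  ] [ 1.8  -0.84 -0.51 -0.09 -0.29  0.01] 23.7667
```

```bash
cat >> k.py <<'E'
def wind(s0,s1,ds=.1,stop=None):
    st=json.load(open('st.json')); b=np.array(st['b']); p=np.array(st['p']); L=st.get('log',[])
    for s in np.arange(s0,s1+1e-6,ds):
        robot.move_l(p,down(A0-s*TOOTH),rate=30); m=meas(3)-b; a=yaw()
        L.append([s,(A0-a)/TOOTH,m[5],m[0],m[1],m[2]]); print('%.2f act %.3f T %.3f F %.1f %.1f %.1f'%tuple(L[-1]))
        p[:2]+=np.clip(m[:2]/25,-.5,.5)
        json.dump(dict(b=b.tolist(),p=p.tolist(),log=L),open('st.json','w'))
    print('p',p.round(2),'w',robot.observe()['width'],'t',robot.observe()['t'])
E
python3 -c "
from k import *
wind(.1,1.6)"
```

```text
0.10 act 0.098 T -0.102 F 2.1 -0.3 -1.3
0.20 act 0.198 T -0.114 F 1.6 -0.5 -0.5
0.30 act 0.297 T -0.025 F 1.0 -0.3 0.7
0.40 act 0.397 T -0.033 F -0.2 0.1 2.2
0.50 act 0.497 T -0.011 F -0.7 -0.1 2.0
0.60 act 0.597 T -0.041 F -1.0 0.5 3.0
0.70 act 0.697 T -0.001 F -1.7 -0.3 3.4
0.80 act 0.797 T 0.008 F -1.6 0.3 3.1
0.90 act 0.897 T -0.017 F -1.3 0.1 3.1
1.00 act 0.997 T -0.033 F -0.8 0.2 3.1
1.10 act 1.097 T -0.077 F -0.3 0.9 2.6
1.20 act 1.197 T -0.061 F -0.6 0.6 2.4
1.30 act 1.297 T -0.029 F 0.0 0.8 2.6
1.40 act 1.397 T -0.029 F -0.1 0.2 2.4
1.50 act 1.497 T -0.038 F -0.4 0.7 2.1
1.60 act 1.597 T -0.041 F -0.2 0.0 2.7
p [ 574.87 -166.5    76.  ] w 12.781427772414766 t 29.3667
```

```bash
sed -i 's/m=meas(3)-b/m=meas(7)-b/' k.py; python3 -c "
from k import *
wind(1.7,2.5)
im=robot.get_image('wrist'); save(im,'w25.png')
im=im[60:330,220:420]; save(cv2.resize(im,None,fx=2.2,fy=2.2,interpolation=cv2.INTER_CUBIC),'w25c.png')"
```

```text
1.70 act 1.699 T -0.003 F 0.3 0.7 2.4
1.80 act 1.799 T -0.009 F -0.1 0.8 2.6
1.90 act 1.899 T -0.019 F -0.5 0.3 3.1
2.00 act 1.999 T -0.048 F -0.3 0.3 3.2
2.10 act 2.099 T -0.087 F -0.6 0.4 3.3
2.20 act 2.199 T -0.033 F -0.4 -0.1 3.3
2.30 act 2.299 T -0.023 F -0.7 0.1 3.6
2.40 act 2.399 T -0.023 F -1.1 0.2 3.5
2.50 act 2.499 T -0.024 F -0.5 0.8 2.8
p [ 574.71 -166.36   76.  ] w 12.74251133058673 t 33.7167
```

View pics/w25.png

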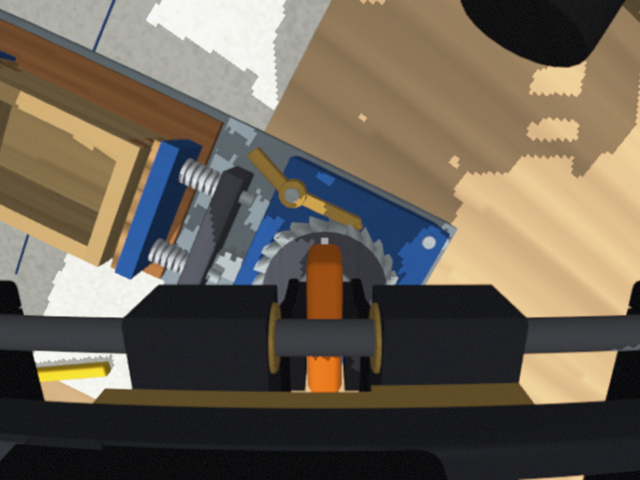

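Run:
```python
import cv2
im=cv2.imread('pics/w25.png')[110:290,80:420]; cv2.imwrite('pics/w25d.png',cv2.resize(im,(800,424),interpolation=cv2.INTER_CUBIC))
```

```text
(no output)
```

View pics/w25d.png

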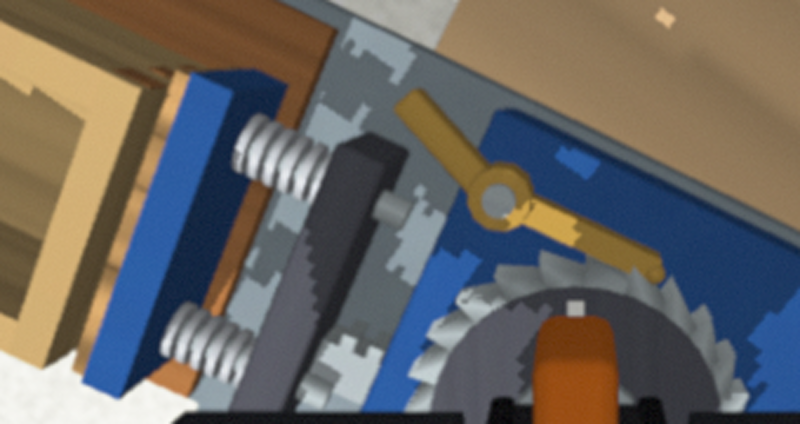

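```bash
python3 -c "
from k import *
c=1.730; u=np.array([np.cos(c),np.sin(c)]); C=cal('wrist')
f=lambda x,y:(80+x/2.353,110+y/2.353)
for nm,pts,z in (('box rear rim',[f(160,92),f(44,368)],63),('cork front top',[f(180,72),f(78,372)],56),('blue/cork line',[f(193,72),f(85,380)],56)): print(nm,(p2w(pts,z,C)[:,:2]@u).round(1))
wind(2.6,3.4)
im=robot.get_image('wrist'); save(im,'w34.png')
"
```

```text
box rear rim [-163.8 -161. ]
cork front top [-163.2 -164.6]
blue/cork line [-165.3 -166.4]
2.60 act 2.599 T -0.021 F 0.2 0.3 3.0
2.70 act 2.699 T -0.010 F -0.2 0.7 3.5
2.80 act 2.799 T -0.004 F -0.1 0.3 3.1
2.90 act 2.899 T -0.055 F -0.2 0.8 3.1
3.00 act 2.999 T -0.038 F -0.0 0.3 3.6
3.10 act 3.099 T -0.097 F -0.2 0.6 3.3
3.20 act 3.199 T -0.048 F -0.1 0.6 3.4
3.30 act 3.299 T 0.009 F -0.5 0.5 3.7
3.40 act 3.399 T 0.014 F -0.7 0.5 3.7
p [ 574.64 -166.18   76.  ] w 12.695773984695629 t 38.1167
```

```bash
python3 -c "
from k import *
wind(3.5,4.0)
L=np.array(json.load(open('st.json'))['log']); 
for r in L:
    k=[x for x in L if abs(x[0]-(r[0]-1))<.01]
    k2=[x[2] for x in L if abs((x[0]-r[0])%1)<.01 or abs((x[0]-r[0])%1)>.99 if 0.25<x[0]<3.05]
    if r[0]>2.95: print(r[0].round(1), (r[2]-np.mean(k2)).round(3), len(k2), np.round(k2,3))
"
```

```text
3.50 act 3.499 T -0.015 F -0.0 0.6 3.1
3.60 act 3.599 T 0.021 F -0.2 0.4 3.6
3.70 act 3.699 T 0.012 F -0.1 0.0 3.8
3.80 act 3.799 T 0.013 F -0.1 0.6 3.8
3.90 act 3.899 T 0.031 F -0.3 0.1 3.7
4.00 act 3.999 T 0.032 F 0.1 0.8 3.8
p [ 574.62 -166.08   76.  ] w 12.763161697135724 t 41.0667
3.0 0.002 3 [-0.033 -0.048 -0.038]
3.1 -0.015 2 [-0.077 -0.087]
3.2 -0.001 2 [-0.061 -0.033]
3.3 0.034 3 [-0.025 -0.029 -0.023]
3.4 0.042 3 [-0.033 -0.029 -0.023]
3.5 0.01 3 [-0.011 -0.038 -0.024]
3.6 0.056 3 [-0.041 -0.041 -0.021]
3.7 0.016 3 [-0.001 -0.003 -0.01 ]
3.8 0.015 3 [ 0.008 -0.009 -0.004]
3.9 0.061 3 [-0.017 -0.019 -0.055]
4.0 0.071 3 [-0.033 -0.048 -0.038]
```

```bash
python3 -c "
from k import *
wind(4.1,4.5)
L=np.array(json.load(open('st.json'))['log']); s=L[:,0]; ok=s>.25
from scipy.optimize import least_squares
ph=np.round((s%1)*10).astype(int)%10
def f(x,k=None): return x[ph]+ (x[11] if k is None else k)*np.maximum(0,s-x[10])-L[:,2]
for k in (None,.1):
  for w in (.25,1.65):
    o=s>w
    r=least_squares(lambda x:f(x,k)[o],np.r_[np.full(10,-.03),3.3,.1]); J=r.jac[:,10:]; sd=r.fun.std()
    print(k,w,'takeup',r.x[10:].round(3),'resid',sd.round(3), r.x[:10].round(3))
"
```

```text
4.10 act 4.099 T -0.009 F -0.1 0.4 3.3
4.20 act 4.199 T -0.005 F -0.0 0.0 4.0
4.30 act 4.299 T 0.075 F -0.4 1.0 4.2
4.40 act 4.399 T 0.096 F -0.1 0.9 4.0
4.50 act 4.499 T 0.099 F -0.3 0.9 3.8
p [ 574.58 -165.95   76.  ] w 12.616108571496195 t 43.4833
None 0.25 takeup [3.15  0.079] resid 0.013 [-0.038 -0.086 -0.059 -0.019 -0.019 -0.025 -0.029 -0.011 -0.011 -0.03 ]
None 1.65 takeup [3.333 0.091] resid 0.013 [-0.038 -0.088 -0.055 -0.009 -0.005 -0.021 -0.012 -0.012 -0.014 -0.032]
0.1 0.25 takeup [3.351 0.1  ] resid 0.013 [-0.038 -0.086 -0.058 -0.018 -0.017 -0.024 -0.027 -0.009 -0.009 -0.029]
0.1 1.65 takeup [3.416 0.1  ] resid 0.013 [-0.038 -0.087 -0.055 -0.009 -0.004 -0.019 -0.009 -0.01  -0.013 -0.031]
```

```bash
python3 -c "
from k import *
wind(4.7,5.1,.2); wind(5.2,5.35,.15)
"
```

```text
4.70 act 4.697 T 0.128 F -0.1 0.6 3.8
4.90 act 4.897 T 0.125 F -0.0 1.2 4.3
5.10 act 5.097 T 0.082 F 0.3 1.0 3.9
p [ 574.59 -165.83   76.  ] w 12.537105951454375 t 44.9333
5.20 act 5.199 T 0.047 F 0.0 1.1 4.2
5.35 act 5.348 T 0.192 F 0.4 0.3 3.8
p [ 574.6  -165.78   76.  ] w 12.699268965685889 t 45.9
```

```bash
python3 -c "
from k import *
st=json.load(open('st.json')); p=np.array(st['p'])
for s in (5.25,5.18): robot.move_l(p,down(A0-s*TOOTH),rate=20); print((meas(5)-np.array(st['b']))[:6].round(3))
robot.command_gripper(40); robot.hold(.2); robot.move_l(p+[0,0,60],rate=120); 
c=1.73; robot.goto([565,-100,285],down(c-np.pi/2)); robot.hold(.2)
im=robot.get_image('wrist'); C=cal('wrist'); save(im,'wend.png'); print(robot.observe()['t'])
save(cv2.resize(im[10:330,250:400],None,fx=1.85,fy=1.85,interpolation=cv2.INTER_CUBIC),'wendc.png')
hsv=cv2.cvtColor(im,cv2.COLOR_RGB2HSV); m=((hsv[...,0]<16)&(hsv[...,0]>5)&(hsv[...,1]>200)&(hsv[...,2]>150)); m[:230]=0;m[325:]=0;m[:,:285]=0;m[:,370:]=0
ys,xs=np.nonzero(m&(hsv[...,2]>215)); w=p2w(np.c_[xs,ys],92,C)[:,:2].astype(np.float32); r=cv2.minAreaRect(w); v=w-w.mean(0); e=np.linalg.eigh(v.T@v)[1][:,1]; a=np.arctan2(e[1],e[0]); print(len(xs),r,a,'teeth',[(1.2768-a+k*np.pi)/TOOTH for k in (-1,0,1)])
old=cv2.cvtColor(cv2.imread('pics/wfin.png'),cv2.COLOR_BGR2RGB); o=np.hstack([old[10:330,255:395],im[10:330,255:395]]); save(cv2.resize(o,None,fx=1.85,fy=1.85,interpolation=cv2.INTER_CUBIC),'cmp.png')
"
```

```text
[0.048 0.855 4.154 0.244 0.129 0.193]
[0.285 0.146 3.844 0.16  0.07  0.024]
49.9333
403 ((575.1431884765625, -165.62789916992188), (8.97635555267334, 50.57612991333008), 85.35285949707031) 3.058366 teeth [np.float32(-18.805037), np.float32(-6.805065), np.float32(5.194907)]
```

View pics/cmp.png

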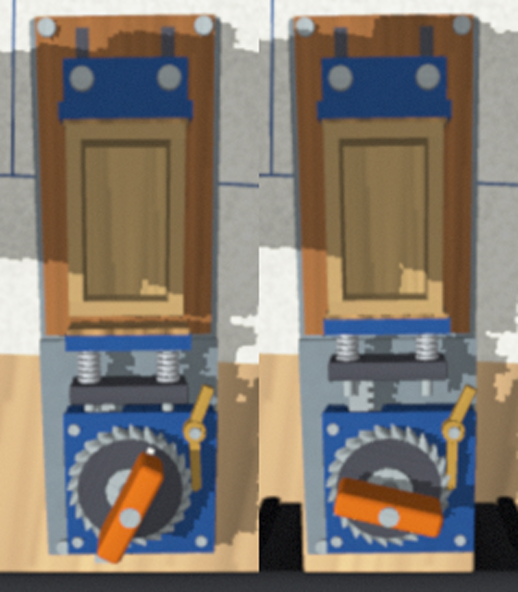

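```bash
python3 -c "
from h import *
print(robot.observe()['contact_force']); robot.job_done(); print(robot.observe()['t'])"
```

```text
[ 0.65016063 -0.43616569  0.37180364]
the job is handed in; nothing more can be done
the job is handed in; nothing more can be done
```

I stood the pine box on the clamp bed, centred and square with one end flat against the stop. I then wound the knob clockwise until the jaw closed and gave it two clicks more. I let go with the pawl holding the wheel, and handed in at about 50 s with the gripper clear of everything.

- **Seating:** the box met the stop's cork face with about 6 N during the push. The wrist camera still showed it square and flush there after winding.
- **Take-up:** the knob torque started to rise at about 3.15 to 3.4 teeth from the start. I stopped at the second tooth after that, the fifth in all. Winding peaked about 0.3 tooth past it, at about 0.19 N m.
- **Held tooth:** easing back, the torque fell to about 0.02 N m before I opened the fingers, so the pawl was carrying the load. The last picture puts the bar 5.19 teeth on from its first measured angle. The springs look shortened by roughly 4 mm, about two clicks' worth.

**What disagreed:**
- The torque ripple and the bar angle both sat about 0.15 to 0.2 tooth later than my zero. I took that as an error in my first angle reading.
- The torque was noisy (about 0.013 N m), and with that shift the take-up could lie close to tooth 3. The fit favours tooth 5 as the second click, but it is not beyond doubt.
- The stop was met about 3 mm earlier than the pictures suggested, which fits the cork standing proud of the blue edge.

I took no final overall picture of the bench, so the other things staying put is unchecked, though no unexpected contact showed.

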